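Cap a shaker bottle in the capping fixture and hold the pressure on its seal

ROBOT

A 6-joint arm with a two-finger parallel gripper is mounted at the origin on a cart in front of the work surface, level with it; the furniture and walls round the work are solid. World frame = base frame: x ahead of the robot, y to its left, z up, the work surface at z = 0. Lengths are in mm, angles in rad, forces in N, time in s.
With the tool pointing down it reaches from about 350 to 975 mm from the base axis. Payload 7.1 kg.
Tool frame: the origin (TCP) lies at the very end of the fingers, on their centre line; the grasp point (between the pads) lies 19 mm behind it; z points along the fingers, y is the direction in which the jaws open and shut (so a half turn about z gives the same grasp; the last joint's range is limited). The gripper opens to 88 mm and grips with 3 to 60 N. Pads are 20 mm wide; open, the fingers measure 115 mm over their backs; the gripper's body (75 mm by 178 mm) begins 61 mm behind the grasp point.
Start: joints at [1.195, 0.423, 1.63, -0, 1.089, -0.019], TCP at [218.266, 585.632, 222.675] pointing down, gripper open.
Joint ranges: [-3, 3], [-0.9, 2.11], [0.09, 2.58], [-1.31, 4.45], [0.11, 2.69], [-2.54, 2.54]. Speed limits (rad/s): [2.39, 2.39, 3.01, 3.14, 3.14, 3.14].

INTERFACE

Orientations are given as a rotation vector (axis times angle).
In Python, from workcell import * gives the robot as it stands.
- The arm moves only by the tool play_rows, never from a script. Its argument "plan" is text: rows parted by semicolons, each of 7 numbers parted by spaces: the finger opening in cm, from 0 to 8.78, then the shift along the tool's x, y, z in cm, then the turn, a rotation vector about the tool's x, y, z in degrees. A call has 1 to 20 rows; each row shifts and turns the commanded pose from where the row before left it, along the tool's axes as they then stand; what a row does not reach is not made up. A row lasts 1/8 s, in which the tool goes at most 62.5 mm and 10.7 degrees, less where a joint would pass 70% of its speed; a pose out of reach is approached as far as the arm can. A call is refused whole if a number of a shift passes 6.25 or a number of a turn 10.7, either way. A call with a gripper value outside its range is refused whole. The fingers move at their own pace and stop on an object; the grip force is fixed at half the most. Time passes only in rows, so rows that do not move let the fingers close. It gives the time, the measured TCP pose, the force and the opening at its end, in the units of the state.
- get_obs(): the state, without advancing time (a new reading comes with each control period).
- get_image(name): name is "side" or "top" or "wrist"; returns a dict with "pixels" (480x640x3 uint8, red, green, blue), "range_z" (480x640 float32, mm along the optical axis (not along the pixel's ray), 0 where there is no reading), "fx", "fy", "cx", "cy" (pixels), "eye" and "attitude" of the camera in the world. Camera axes: x right, y down, z forward; pixel columns grow to the right and rows downward; lengths in mm; the calibration is good to about 2 mm. A picture is of the moment at which its call begins.
- close_job(): hands the job in, once; it reports no verdict.
The state is a dict: "t": time; "qpos": joint angles; "qvel": joint speeds; "joint_torque": joint torques, N m; "ee_pos": TCP position; "orientation": TCP orientation; "ft_force": force on the tool from outside, world axes, zero at the start; "moment": the same for the moment, N m; "width": finger opening in mm.
Only numpy, scipy, OpenCV 4.12 (cv2) and the standard library are available. Lean on these libraries where they do the work, as an engineer would, in place of code of your own. Each camera call takes 0.05 s, during which the arm holds its last target. There are 200 camera calls.

TASK

Lock the open shaker bottle into the V-block by swinging the toggle clamp's upright handle all the way over, away from the bottle and down, then take the small ribbed snap cap and press it squarely onto the bottle's neck until it clicks and sits fully home. Its liner seals under pressure, so do not let up after the click: finish while still pressing the cap down firmly. Leave the wide jar lid, the two finished bottles and the scissors alone.

Things in the scene. Friction and masses are not known exactly. Their poses are not given: they have to be found in the camera images.
- fixture: Capping fixture fixed to the bench: aluminium plate 84 x 212 mm, 12 mm thick (y = -152 to +60 mm). Origin: plate's underside (bench level), on the axis of the seated bottle; z up. A wooden V-block (top 64 mm above the bench) stands on the bottle's +y side, open towards -y; the toggle clamp stands on the -y side and its plunger pushes along +y.
- v_seat (a point): Point on top of the plate, 12 mm above the fixture's origin, where the centre of the bottle's underside rests once clamped into the V.
- clamp_handle (a joint): Angle of the toggle clamp's handle, rad: 0 = open, upright; 1.62 = at its stop, level, just past dead centre: locked. It swings away from the bottle (fixture's -y) and down. Starts at 0 to 0.35, stays where it is left (about 0.1 N m, 1 to 2 N at the grip) and drives the plunger 17 mm; its second half shifts the bottle a few mm into the V.
- handle_hinge (a point): Centre of the handle's hinge, 45 mm above the bench, 118 mm from the seat towards the fixture's -y; the axis is the fixture's x. At angle q the handle points along (0, -sin q, cos q) in the fixture's frame. Two steel cheeks (34 mm over all across x) flank it up to 58 mm above the bench.
- handle_grip (a point): Point on the middle line of the handle's black rubber grip, 80 mm from the hinge; the grip is round, 18 mm thick, from 47 to 108 mm from the hinge. It can be pinched across the fixture's x, or pushed.
- bottle: Open white shaker bottle, 0.2 kg, standing loose in the fixture; origin at the centre of its underside, z up. Body 54 mm in diameter, round shoulder from z = 66 to 78 mm, neck 26 mm in diameter up to its flat top with sifter holes at z = 102 mm (edge chamfered 1.5 mm). A springy snap bead round the neck at z = 90 mm stands out to 16 mm radius and gives way inward.
- snap_cap: Ribbed grey snap cap, 38 mm in diameter (39 over ribs), 28 mm high, 25 g, open side down; origin: centre of its open rim, z up. Lip 28.4 mm inside: 1.2 mm play round the neck. Set on, it rests on the bead with its origin 92 mm above the bottle's underside; at 10 to 15 N it snaps over, the force drops, and it is home at 82 mm, roof on the neck's top.
- cap_top (a point): Centre of the cap's flat top, 28 mm above its origin.
- jar_lid: Bystander: wide ribbed grey jar lid, 62 mm in diameter, 16 mm high, lying on the bench; origin at the centre of its underside. The cap and this lid may lie in each other's place.
- done_bottle0: Bystander: finished, capped bottle (54 mm in diameter, 110 mm high), origin at the centre of its underside.
- done_bottle1: Bystander: a second finished, capped bottle, like the first.
- scissors: Bystander: scissors lying on the bench, 199 mm long, fixed.
Mind the look-alikes: they are no part of the job. Of the things that look like the fixture, the largest one is meant.

How it is judged:
By the outcome, as a careful person would: the job done as asked, in the order asked, and still so for the second after the job is handed in, while the arm keeps its last pose, push and grip.
It also fails if it takes over 64 s, if anything falls off the work surface, if the arm or the gripper's body presses on something with over 40 N, if the wrist force passes 120 N, or if a joint passes its speed limit or range.

## Working session

There is one attempt and no reset: what is moved stays moved. The work goes in short steps, Python scripts to look and compute and a tool call to move; the robot and the scene stay as the last step left them, time stands still between calls to the robot, and variables do not carry over. Pictures are saved under pics/ and viewed, about 8 in all and at most 12, crops included, and the job is handed in when it is done.

Besides the shell and the picture viewer there is one more tool, called after "Call:" in YAML: its name, and indented under it one key for each argument. play_rows: Moves the arm, as the interface text tells. Its arguments: {"type":"object","properties":{"plan":{"type":"string"}},"required":["plan"]}

```bash
mkdir -p pics; cat > h.py <<'E'
from workcell import *
import numpy as np, cv2
from scipy.spatial.transform import Rotation as R
def cam(n):
    d=get_image(n); return d
def att(d):
    a=np.array(d["attitude"],float)
    return a if a.shape==(3,3) else R.from_rotvec(a).as_matrix() if a.size==3 else R.from_quat(a).as_matrix()
def cloud(d):
    v,u=np.mgrid[0:480,0:640]; z=d["range_z"]
    p=np.stack([(u-d["cx"])/d["fx"]*z,(v-d["cy"])/d["fy"]*z,z],-1)
    return p@att(d).T+np.array(d["eye"])
E
python3 - <<'E'
from h import *
ims=[]
for n in("top","side"):
    d=cam(n); print(n,d["eye"],d["attitude"],d["fx"],d["cx"],d["cy"])
    np.savez(f"{n}0.npz",**{k:np.array(v) for k,v in d.items()})
    cv2.imwrite(f"pics/{n}0.png",d["pixels"][...,::-1])
print(get_obs())
E
```

```text
top [ 368.7570522   -50.90494015 1415.59226629] [-2.15282606  2.150503   -0.12486988] 540.2794677436787 324.97357644195716 239.2773295686674
side [ -12.06514153 1313.25453485  776.76036902] [-0.4722961   2.43756782 -1.57295963] 604.6434111784303 304.7956109872578 244.7025551987889
{'t': 0.1, 'qpos': array([ 1.19500472e+00,  4.23817351e-01,  1.63060894e+00, -1.72605239e-05,
        1.08861242e+00, -1.90390682e-02]), 'qvel': array([-0.00030878, -0.00129934, -0.00350134,  0.00282782,  0.0003939 ,
        0.00027093]), 'joint_torque': array([ 1.26062732e-04, -5.45616782e+01, -2.74322301e+01,  6.45468570e-02,
        1.88372115e-02,  1.13013880e-05]), 'ee_pos': array([218.08578389, 585.1694238 , 221.94821117]), 'orientation': array([-5.57358378e-01, -3.09148237e+00,  2.23184993e-03]), 'ft_force': array([-0.02068365,  0.17655327,  0.18259476]), 'moment': array([-0.04237988, -0.04259359, -0.02275975]), 'width': 87.93128404028069}
```

View pics/top0.png

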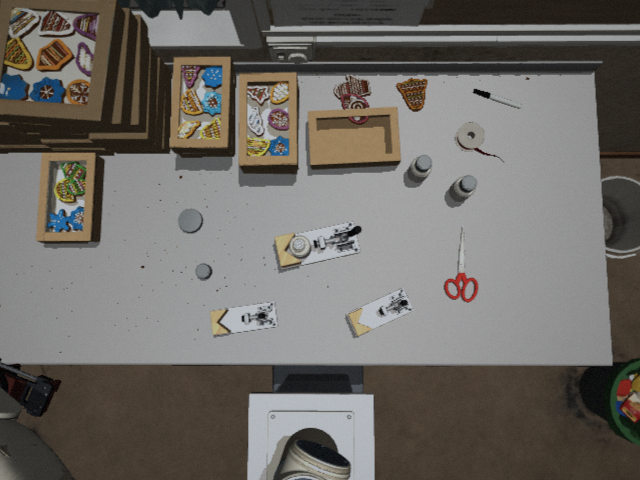

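View pics/side0.png

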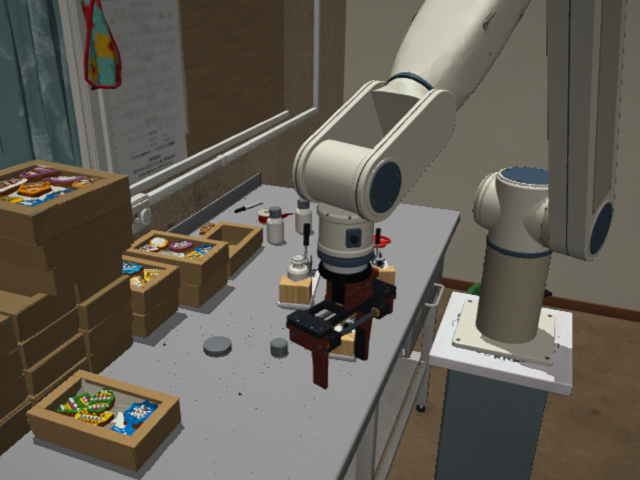

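The top view shows three fixture look-alikes: (318,244), (245,318) and (380,312). The one at (318,244) is the largest and holds the bottle at (299,245). There are two grey discs: the small one at (203,271) should be the cap and the wide one at (190,220) the jar lid. The done bottles are at (420,168) and (463,187), and the scissors are at (461,270).

```bash
python3 - <<'E'
from h import *
d=dict(np.load("top0.npz")); P=cloud(d); im=d["pixels"]
def at(u,v): return P[v,u].round(0)
for n,(u,v) in dict(cap=(203,271),lid=(190,220),bench=(230,271),b=(299,245),plate=(330,255),d0=(420,165),s1=(245,318),s2=(380,312)).items(): print(n,at(u,v))
# discs
for n,(u0,v0),r in (("cap",(203,271),20),("lid",(190,220),25)):
    s=np.s_[v0-r:v0+r,u0-r:u0+r]; p=P[s].reshape(-1,3); zt=p[:,2].max()
    for lo in (5,): 
        q=p[p[:,2]>zt-6]; print(n,zt,q.mean(0).round(1),np.ptp(q,axis=0).round(1),len(q), ((q[:,:2].max(0)+q[:,:2].min(0))/2).round(1))
# bottle top & plate
s=np.s_[200:285,260:375]; p=P[s].reshape(-1,3)
for a,b in((8,16),(40,58),(60,67),(75,95),(105,125),(125,170)):
    q=p[(p[:,2]>a)&(p[:,2]<b)]
    if len(q)>3:
        print(a,b,len(q),q.mean(0).round(1)); r=cv2.minAreaRect(q[:,:2].astype(np.float32)); print("  rect",np.round(r[0],1),np.round(r[1],1),round(r[2],1))
big=np.hstack([cv2.resize(im[200:290,255:375,::-1],(400*1,300),interpolation=cv2.INTER_CUBIC),cv2.resize(im[195:294,150:282,::-1],(400,300),interpolation=cv2.INTER_CUBIC)])
cv2.imwrite("pics/crop0.png",big)
E
```

```text
cap [462. 277.  29.]
lid [598. 320.  11.]
bench [464. 212.   4.]
b [519.  25. 118.]
plate [505. -50.  16.]
d0 [ 719. -272.  111.]
s1 [343. 163.  48.]
s2 [ 358. -175.   50.]
cap 1415.5922662907433 [ 368.8  -50.9 1415.6] [0. 0. 0.] 10 [368.8 -50.9]
lid 1415.5922662907433 [ 368.8  -50.9 1415.6] [0. 0. 0.] 9 [368.8 -50.9]
8 16 1027 [534.  -37.3  11.9]
  rect [542.9 -14.5] [214.2 296.9] 4.0
40 58 306 [533.9 -39.3  51.4]
  rect [527.6 -10.9] [ 74.5 194.9] 12.0
60 67 370 [515.9  52.7  63.5]
  rect [530.1 -10.3] [ 77.2 194.5] 12.4
75 95 238 [520.2  21.7  85.7]
  rect [523.4 -26.2] [ 51.  157.5] 2.4
105 125 128 [525.   10.8 113.6]
  rect [531.6 -31.2] [ 27.9 150.6] 9.6
125 170 68 [ 551.8 -111.   143.4]
  rect [ 552.5 -111.3] [16.6 21.9] 14.3
```

View pics/crop0.png

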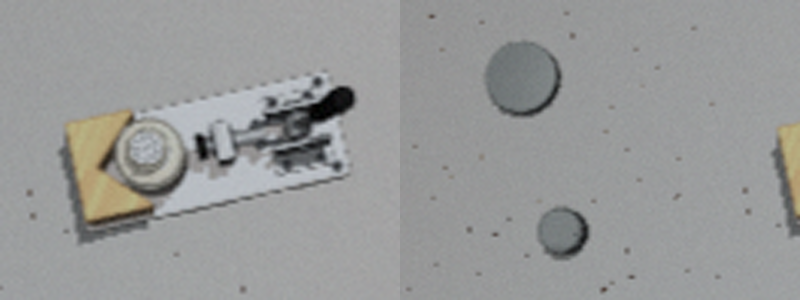

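The enlarged crop confirms both choices. The fixture at (318,244) is the big one holding the bottle, with its V at the left and black grip at the right. The small disc at (203,271) is about 29 mm high and is the cap; the wider one is the lid. Next I refine the numbers.

```bash
python3 - <<'E'
from h import *
d=dict(np.load("top0.npz")); P=cloud(d); im=d["pixels"]; A=att(d); hsv=cv2.cvtColor(im,cv2.COLOR_RGB2HSV)
def ray(uv,z):
    uv=np.atleast_2d(uv).astype(float); r=np.c_[(uv[:,0]-d["cx"])/d["fx"],(uv[:,1]-d["cy"])/d["fy"],np.ones(len(uv))]@A.T
    e=np.array(d["eye"]); return (e+r*((z-e[2])/r[:,2:]))
def win(m,x0,y0,x1,y1):
    o=np.zeros_like(m); o[y0:y1,x0:x1]=m[y0:y1,x0:x1]; return o.astype(np.uint8)
V=P[...,2]
bn=V[(V>-30)&(V<30)]; print("bench z",np.median(P[290:300,300:340,2]),np.median(P[255:290,225:260,2]))
for n,b,lo,hi,zt in(("cap",(185,252,222,290),18,40,28),("lid",(170,200,212,240),9,28,16)):
    m=win((V>lo)&(V<hi),*b); ys,xs=np.nonzero(m); c=max(cv2.findContours(m,0,1)[0],key=cv2.contourArea)
    (cx,cy),r=cv2.minEnclosingCircle(c); M=cv2.moments(c)
    print(n,cx,cy,r*1400/540,"centroid",xs.mean(),ys.mean(),ray((xs.mean(),ys.mean()),zt).round(1),"area d",2*np.sqrt(len(xs)/np.pi)*1390/540, np.median(V[m>0]))
# wood V top
m=win((hsv[...,0]<28)&(hsv[...,1]>80)&(V>52)&(V<75),262,215,315,275)
c=max(cv2.findContours(m,0,1)[0],key=cv2.contourArea); 
w=ray(np.argwhere(m)[:,::-1],64)[:,:2].astype(np.float32); r=cv2.minAreaRect(w); print("wood",r)
# plate region: everything above 6mm in window -> bright
m=win((hsv[...,2]>200)&(hsv[...,1]<40),265,210,370,275); w=ray(np.argwhere(m)[:,::-1],12)[:,:2].astype(np.float32)
print("bright",len(w),cv2.minAreaRect(w))
# bottle neck top
m=win((V>106)&(V<125),280,228,318,262);ys,xs=np.nonzero(m);print("neck",len(xs),xs.mean(),ys.mean(),ray((xs.mean(),ys.mean()),114).round(1))
m=win((V>72)&(V<88),275,225,322,265);ys,xs=np.nonzero(m);print("should",len(xs),ray((xs.mean(),ys.mean()),80).round(1), )
# handle grip
m=win((hsv[...,2]<60)&(V>70),335,215,370,250);ys,xs=np.nonzero(m);q=P[ys,xs]
print("grip",len(xs)); 
for a in range(70,165,10):
    s=q[(q[:,2]>=a)&(q[:,2]<a+10)]
    if len(s): print(a,len(s),s.mean(0).round(1),np.ptp(s,axis=0).round(0))
E
```

```text
bench z 0.00916982218279827 0.2325275536695699
cap 202.44029235839844 270.91790771484375 20.030994238676847 centroid 202.2111111111111 270.89444444444445 [[462.2 279.3  28. ]] area d 38.96838006231136 28.018430619078913
lid 189.4099578857422 220.29147338867188 31.10491258126718 centroid 189.26607538802662 220.24168514412418 [[596.3 320.3  16. ]] area d 61.68284133601033 15.822727958227233
wood ((513.5982055664062, 59.06135559082031), (76.75450897216797, 48.630165100097656), 12.67933464050293)
bright 0 ((0.0, 0.0), (0.0, 0.0), 0.0)
neck 108 298.01851851851853 244.34259259259258 [[521.1  27.7 114. ]]
should 156 [[519.9  27.7  80. ]]
grip 93
70 3 [545.9 -88.2  75.4] [2. 7. 9.]
80 2 [546.6 -89.6  85.6] [2. 0. 5.]
90 7 [547.1 -93.5  96.4] [8. 5. 5.]
100 7 [550.3 -95.7 104.2] [10.  5.  6.]
110 6 [547.2 -98.9 114.8] [8. 7. 7.]
120 9 [ 548.6 -101.1  124.7] [10.  7.  8.]
130 13 [ 550.1 -104.7  135.2] [13. 12.  8.]
140 35 [ 552.9 -113.7  146.7] [17. 17.  9.]
150 11 [ 554.  -112.   151.5] [14.  7.  4.]
```

```bash
cat >> h.py <<'E'
YAW=np.deg2rad(12.7)
FX=np.array([np.cos(YAW),np.sin(YAW),0]);FY=np.array([-np.sin(YAW),np.cos(YAW),0]);F0=np.array([521.,26.,0])
def tool():
    o=get_obs(); return o,np.array(o["ee_pos"]),R.from_rotvec(o["orientation"]).as_matrix()
def show(*targets,yaw=None):
    o,p,M=tool(); print("t",o["t"].__round__(2),"tcp",p.round(1),"w",round(o["width"],1),"F",o["ft_force"].round(1),"q",o["qpos"].round(2))
    print("tool z",M[:,2].round(4),"tool x",M[:,0].round(3),"yaw y-axis deg",np.degrees(np.arctan2(M[1,1],M[0,1])).round(2))
    for t in targets:
        dl=M.T@(np.array(t)-p)/10; print("delta cm tool",dl.round(2),"dist",np.linalg.norm(dl).round(1)); p=np.array(t)
E
python3 - <<'E'
from h import *
hinge=F0-118*FY+[0,0,45]
def grip(q,l=80): return hinge+l*(np.cos(q)*np.array([0,0,1])-np.sin(q)*FY)
print("hinge",hinge.round(1),"grip",grip(.27).round(1), "tip",grip(.27,108).round(1))
show(grip(.27)*[1,1,0]+[0,0,222])
d=dict(np.load("top0.npz")); P=cloud(d); p=P[195:290,255:380].reshape(-1,3); f=(p-F0)@np.c_[FX,FY,[0,0,1]]
s=f[(f[:,2]>8)&(f[:,2]<17)&(abs(f[:,0])<60)&(f[:,1]<-30)]; print("plate x",np.percentile(s[:,0],[0.5,2,50,98,99.5]).round(1),"y",np.percentile(s[:,1],[0.3,1,2]).round(1))
s=f[(f[:,2]>58)&(f[:,2]<70)&(abs(f[:,0])<60)&(f[:,1]>10)]; print("wood x",np.percentile(s[:,0],[1,50,99]).round(1),"y",np.percentile(s[:,1],[1,98,99.5]).round(1))
s=f[(f[:,2]>90)&(abs(f[:,0])<40)&(f[:,1]<-80)]; 
for a in range(90,155,10):
    k=s[(s[:,2]>=a)&(s[:,2]<a+10)]; print(a,len(k),k.mean(0).round(1))
E
```

```text
hinge [546.9 -89.1  45. ] grip [ 551.6 -109.9  122.1] tip [ 553.3 -117.2  149.1]
t 0.1 tcp [218.1 585.2 221.9] w 87.9 F [-0.   0.2  0.2] q [ 1.2   0.42  1.63 -0.    1.09 -0.02]
tool z [-5.0e-04 -1.4e-03 -1.0e+00] tool x [-0.937  0.349  0.   ] yaw y-axis deg 69.56
delta cm tool [-55.53 -53.49   0.07] dist 77.1
plate x [-40.8 -40.1  -7.8  42.   49.1] y [-159.1 -146.3 -145.3]
wood x [-37.    1.3  39.3] y [11.7 58.8 59.5]
90 10 [  -2.2 -124.5   96.3]
100 7 [   1.8 -125.2  104.2]
110 8 [  -1.4 -128.5  115.1]
120 10 [  -0.2 -130.2  124.5]
130 17 [  -1.1 -135.1  134.9]
140 36 [ 1.000e-01 -1.434e+02  1.468e+02]
150 11 [   1.8 -141.9  151.5]
```

Call:
play_rows:
  plan: "8.78 0 0 0 0 0 9.5;8.78 0 0 0 0 0 9.5;8.78 0 0 0 0 0 9.5;8.78 0 0 0 0 0 9.5;8.78 0 0 0 0 0 9.5;8.78 0 0 0 0 0 9.4;8.78 -5.8 1.3 0 0 0 0;8.78 -5.8 1.3 0 0 0 0;8.78 -5.8 1.3 0 0 0 0;8.78 -5.8 1.3 0 0 0 0;8.78 -5.8 1.3 0 0 0 0;8.78 -5.8 1.3 0 0 0 0;8.78 -5.8 1.3 0 0 0 0;8.78 -5.8 1.3 0 0 0 0;8.78 -5.8 1.3 0 0 0 0;8.78 -5.8 1.3 0 0 0 0;8.78 -5.8 1.4 0 0 0 0;8.78 -5.8 1.4 0 0 0 0"

```text
t: 2.35
ee_pos: [525.4, -60.8, 222.6]
orientation: [-1.963, -2.452, -0.0]
ft_force: [1.2, 0.4, 0.2]
width: 87.8
```

```bash
python3 - <<'E'
from h import *
hinge=F0-118*FY+[0,0,45]
g=hinge+80*(np.cos(.27)*np.array([0,0,1])-np.sin(.27)*FY)
show(g+[0,0,100-0],g+[0,0,-19])
d=cam("wrist"); cv2.imwrite("pics/w1.png",d["pixels"][...,::-1]); print(d["eye"]); np.savez("w1.npz",**{k:np.array(v) for k,v in d.items()})
P=cloud(d).reshape(-1,3); f=(P-F0)@np.c_[FX,FY,[0,0,1]]; ok=(d["range_z"].ravel()>0)
s=f[ok&(f[:,2]>80)&(f[:,2]<160)&(abs(f[:,0])<30)&(f[:,1]<-90)&(f[:,1]>-190)]
for a in range(80,160,10):
    k=s[(s[:,2]>=a)&(s[:,2]<a+10)]; print(a,len(k),k.mean(0).round(1) if len(k) else "", np.ptp(k,axis=0).round(0) if len(k) else "")
E
```

```text
t 2.35 tcp [525.4 -60.8 222.6] w 87.8 F [1.2 0.4 0.2] q [-0.14  0.28  1.84  0.    1.02 -0.36]
tool z [-2.e-04  2.e-04 -1.e+00] tool x [-0.219  0.976  0.   ] yaw y-axis deg 12.64
delta cm tool [-5.37  1.49  0.05] dist 5.6
delta cm tool [-0.   0.  11.9] dist 11.9
[511.2329895    2.55589511 384.86329924]
80 58 [   0.4 -119.5   84.8] [ 6.  6. 10.]
90 125 [   0.4 -123.6   96.1] [16. 10.  9.]
100 158 [   0.2 -126.3  104.7] [15. 11. 10.]
110 158 [-1.000e-01 -1.290e+02  1.152e+02] [17. 11. 10.]
120 194 [-1.000e-01 -1.316e+02  1.252e+02] [18. 10. 10.]
130 246 [  -0.  -134.6  135. ] [18. 13. 10.]
140 535 [   0.3 -140.7  146.5] [18. 16. 10.]
150 26 [   0.3 -140.1  150.4] [11.  6.  1.]
```

View pics/w1.png

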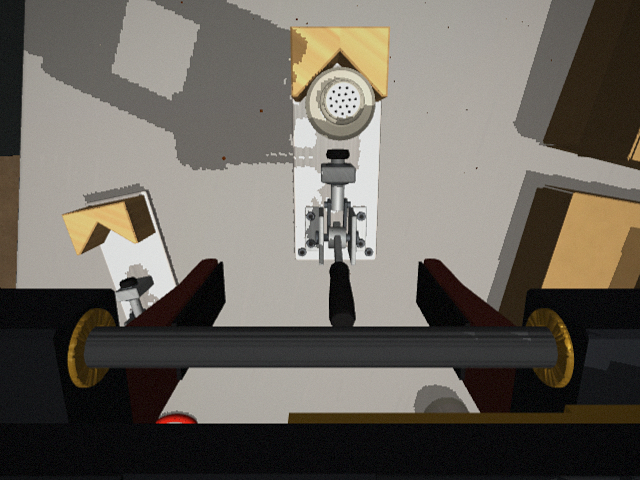

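The wrist view shows the handle at (340,290), centred between the jaws. It leans about 0.275 rad, and the bottle stands just short of the V at (342,100). I'll go down and pinch the grip.

Call:
play_rows:
  plan: "8.78 -5.4 1.5 0 0 0 0;8.78 0 0 0 0 0 0;8.78 0 0 4 0 0 0;8.78 0 0 4 0 0 0;8.78 0 0 3.9 0 0 0;1.0 0 0 0 0 0 0;1.0 0 0 0 0 0 0;1.0 0 0 0 0 0 0;1.0 0 0 0 0 0 0;1.0 0 0 0 0 0 0;1.0 0 0 0 0 0 0"

```text
t: 3.78
ee_pos: [551.5, -108.3, 104.0]
orientation: [1.963, 2.452, 0.0]
ft_force: [-0.5, -0.1, 0.3]
width: 30.9
```

```bash
python3 - <<'E'
from h import *
hinge=F0-118*FY+[0,0,45]
show()
q=np.linspace(.275,1.62,15); g=np.c_[-8*np.sin(q),-8*np.cos(q)]
print(np.diff(g,axis=0).round(2).tolist())
E
```

```text
t 3.77 tcp [ 551.5 -108.3  104. ] w 30.9 F [-0.5 -0.1  0.3] q [-0.22  0.5   1.85 -0.    0.8  -0.44]
tool z [ 4.e-04 -1.e-04 -1.e+00] tool x [-0.219  0.976 -0.   ] yaw y-axis deg 12.65
[[-0.73, 0.24], [-0.7, 0.31], [-0.67, 0.38], [-0.63, 0.44], [-0.58, 0.5], [-0.53, 0.55], [-0.48, 0.6], [-0.42, 0.64], [-0.35, 0.68], [-0.29, 0.71], [-0.22, 0.74], [-0.15, 0.75], [-0.07, 0.76], [0.0, 0.77]]
```

Still closing (30.9 mm), so a few more rows.

Call:
play_rows:
  plan: "1.0 0 0 0 0 0 0;1.0 0 0 0 0 0 0;1.0 0 0 0 0 0 0;1.0 -0.73 0 0.24 0 0 0;1.0 -0.7 0 0.31 0 0 0;1.0 -0.67 0 0.38 0 0 0;1.0 -0.63 0 0.44 0 0 0"

```text
t: 4.65
ee_pos: [557.6, -135.5, 90.7]
orientation: [1.963, 2.452, -0.0]
ft_force: [-3.0, -1.3, 8.3]
width: 17.2
```

Call:
play_rows:
  plan: "1.0 -0.58 0 0.5 0 0 0;1.0 -0.53 0 0.55 0 0 0;1.0 -0.48 0 0.6 0 0 0;1.0 -0.42 0 0.64 0 0 0;1.0 -0.35 0 0.68 0 0 0;1.0 -0.29 0 0.71 0 0 0"

```text
t: 5.4
ee_pos: [563.8, -162.9, 54.1]
orientation: [1.961, 2.451, -0.001]
ft_force: [-2.6, -9.0, 8.5]
width: 17.0
```

Call:
play_rows:
  plan: "1.0 -0.22 0 0.74 0 0 0;1.0 -0.15 0 0.75 0 0 0;1.0 -0.07 0 0.76 0 0 0;1.0 0 0 0.77 0 0 0;1.0 0 0 0 0 0 0"

```text
t: 6.02
ee_pos: [564.8, -167.5, 23.1]
orientation: [1.961, 2.451, -0.002]
ft_force: [-1.4, -10.9, 2.5]
width: 17.2
```

```bash
python3 - <<'E'
from h import *
show()
d=cam("wrist"); cv2.imwrite("pics/w2.png",d["pixels"][...,::-1])
P=cloud(d).reshape(-1,3); f=(P-F0)@np.c_[FX,FY,[0,0,1]]; ok=(d["range_z"].ravel()>0)
for a,b in((100,125),(74,95)):
    k=f[ok&(f[:,2]>a)&(f[:,2]<b)&(abs(f[:,0])<35)&(abs(f[:,1])<35)]; print(len(k),k.mean(0).round(1))
E
```

```text
t 6.03 tcp [ 564.8 -167.5   23.1] w 17.2 F [ -1.4 -10.9   2.5] q [-0.31  0.66  1.81 -0.    0.68 -0.53]
tool z [ 0.0016 -0.0026 -1.    ] tool x [-0.219  0.976 -0.003] yaw y-axis deg 12.67
0 [nan nan nan]
0 [nan nan nan]<stdin>:6: RuntimeWarning: Mean of empty slice.
  ret = um.true_divide(
```

View pics/w2.png

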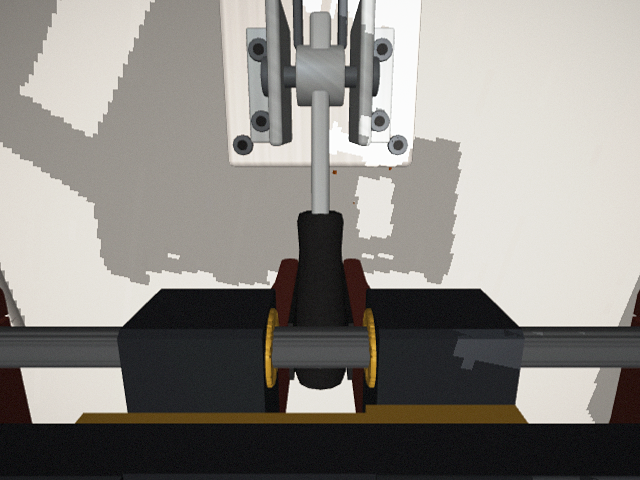

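Call:
play_rows:
  plan: "1.0 0 0 0.3 0 0 0;1.0 0 0 0.3 0 0 0;1.0 0 0 0.2 0 0 0;1.0 0 0 0 0 0 0"

```text
t: 6.58
ee_pos: [564.8, -167.2, 15.3]
orientation: [1.961, 2.451, -0.001]
ft_force: [-2.2, -10.7, 1.1]
width: 16.9
```

```bash
python3 - <<'E'
from h import *
show()
d=cam("wrist"); im=d["pixels"]; P=cloud(d); F=(P-F0)@np.c_[FX,FY,[0,0,1]]; ok=d["range_z"]>0
for a in range(-206,-126,6):
    k=F[ok&(F[...,1]>a)&(F[...,1]<a+6)&(abs(F[...,0])<7)&(F[...,2]>20)&(F[...,2]<80)]
    if len(k): print(a+3,len(k),"top z",np.percentile(k[:,2],[50,95]).round(1),"x",k[:,0].mean().round(1))
cv2.imwrite("pics/w3.png",im[...,::-1])
E
```

```text
t 6.58 tcp [ 564.8 -167.2   15.3] w 16.9 F [ -2.2 -10.7   1.1] q [-0.31  0.67  1.81 -0.    0.66 -0.53]
tool z [ 0.0016 -0.0022 -1.    ] tool x [-0.219  0.976 -0.003] yaw y-axis deg 12.66
-197 242 top z [60.6 62.2] x -0.1
-191 726 top z [60.3 61.8] x -0.1
-185 742 top z [59.3 60.8] x 0.1
-179 734 top z [58.2 59.9] x -0.0
-173 721 top z [57.3 58.9] x -0.0
-167 716 top z [57.2 58.6] x 0.1
-161 688 top z [56.4 58.1] x 0.1
-155 353 top z [56.  57.2] x 0.3
-149 360 top z [55.4 56.4] x 0.3
-143 358 top z [54.8 56. ] x 0.3
-137 362 top z [54.3 55.5] x 0.3
-131 378 top z [53.7 54.9] x 0.3
-125 600 top z [52.5 54.1] x 0.2
```

The depth shows the handle still about 0.13 rad short of its stop (q about 1.48) because the pads slipped down it. I'll release, rise, close the fingers and push the grip down from above.

Call:
play_rows:
  plan: "4.0 0 0 0 0 0 0;4.0 0 0 0 0 0 0;4.0 0 0 0 0 0 0;4.0 0 0 -3.5 0 0 0;4.0 0 0 -4 0 0 0;0 0 0 0 0 0 0;0 0 0 0 0 0 0;0 0 0 0 0 0 0;0 0 0 0 0 0 0;0 0 0 1.5 0 0 0;0 0 0 0.8 0 0 0;0 0 0 0 0 0 0"

```text
t: 8.12
ee_pos: [563.3, -164.8, 65.6]
orientation: [-1.962, -2.451, 0.001]
ft_force: [0.6, 0.4, 0.7]
width: 0.4
```

Call:
play_rows:
  plan: "0 0 0 0.4 0 0 0;0 0 0 0.4 0 0 0;0 0 0 0.3 0 0 0;0 0 0 0.3 0 0 0"

```text
t: 8.62
ee_pos: [564.3, -165.1, 53.0]
orientation: [1.963, 2.452, 0.0]
ft_force: [0.3, -0.3, 0.5]
width: 0.7
```

Call:
play_rows:
  plan: "0 0 0 0.2 0 0 0;0 0 0 0.2 0 0 0;0 0 0 0.2 0 0 0;0 0 0 0 0 0 0"

```text
t: 9.12
ee_pos: [564.4, -165.1, 49.6]
orientation: [1.963, 2.452, 0.0]
ft_force: [-7.7, 2.4, 26.6]
width: 0.2
```

```bash
cat > hp.py <<'E'
from h import *
def prof():
    show()
    d=cam("wrist"); P=cloud(d); F=(P-F0)@np.c_[FX,FY,[0,0,1]]; ok=d["range_z"]>0
    for a in range(-206,-126,8):
        k=F[ok&(F[...,1]>a)&(F[...,1]<a+6)&(abs(F[...,0])<7)&(F[...,2]>20)&(F[...,2]<80)]
        if len(k): print(a+3,len(k),"top z",np.percentile(k[:,2],[50,95]).round(1),"x",k[:,0].mean().round(1))
    return d
E
python3 -c "
from hp import *
d=prof(); cv2.imwrite('pics/w4.png',d['pixels'][...,::-1])"
```

```text
t 9.12 tcp [ 564.4 -165.1   49.6] w 0.2 F [-7.7  2.4 26.6] q [-0.3   0.61  1.8  -0.    0.73 -0.53]
tool z [ 6.e-04 -2.e-04 -1.e+00] tool x [-0.219  0.976 -0.   ] yaw y-axis deg 12.65
-203 28 top z [50.6 51.6] x 0.7
-195 25 top z [50.  50.6] x 0.7
-187 1015 top z [64.5 78.6] x 0.0
-179 398 top z [48.6 50.1] x -0.0
-171 390 top z [48.9 50.4] x 0.1
-163 456 top z [49.2 50.8] x 0.1
-155 189 top z [50.  51.1] x 0.3
-147 198 top z [50.4 51.5] x 0.3
-139 196 top z [50.9 51.9] x 0.3
-131 223 top z [51.2 52.3] x 0.5
```

View pics/w4.png

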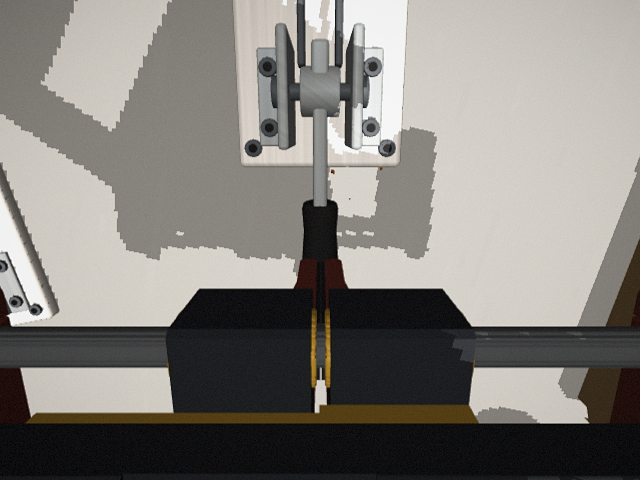

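The pads now press on the grip with 27 N at z = 49.6, where 50 is expected at the stop. The rod slopes down 0.05 rad, which matches q = 1.62, so the clamp is locked. Next I lift and look at the clamped bottle on the way to the cap.

Call:
play_rows:
  plan: "0 0 0 -1 0 0 0;8.78 0 0 -4.7 0 0 0;8.78 0 0 -5.7 0 0 0;8.78 0 0 -5.7 0 0 0;8.78 5.8 0 0 0 0 0;8.78 5.7 0 0 0 0 0;8.78 0 0 0 0 0 0;8.78 0 0 0 0 0 0"

```text
t: 10.18
ee_pos: [539.1, -52.9, 218.0]
orientation: [1.962, 2.453, -0.0]
ft_force: [-0.3, 0.4, -0.5]
width: 66.8
```

```bash
cat > hb.py <<'E'
from h import *
def ray(d,uv,z):
    uv=np.atleast_2d(uv).astype(float); r=np.c_[(uv[:,0]-d["cx"])/d["fx"],(uv[:,1]-d["cy"])/d["fy"],np.ones(len(uv))]@att(d).T
    e=np.array(d["eye"]); return e+r*((z-e[2])/r[:,2:])
def top(d,c,r,lo,hi,z):
    P=cloud(d); m=((d["range_z"]>0)&(P[...,2]>lo)&(P[...,2]<hi)&(np.hypot(P[...,0]-c[0],P[...,1]-c[1])<r)).astype(np.uint8)
    k=max(cv2.findContours(m,0,1)[0],key=cv2.contourArea); h=cv2.convexHull(k)[:,0]
    w=ray(d,h,z)[:,:2].astype(np.float32); (x,y),rr=cv2.minEnclosingCircle(w); e=cv2.fitEllipse(w)
    print("px",h.mean(0).round(0),"circle",round(x,1),round(y,1),"d",round(2*rr,1),"ellipse",np.round(e[0],1),np.round(e[1],1),"z med",np.median(P[m>0][:,2]).round(1))
    return np.array(e[0])
E
python3 -c "
from hb import *
show()
d=cam('wrist'); np.savez('w5.npz',**{k:np.array(v) for k,v in d.items()}); print(d['eye'])
top(d,(520,28),40,106,125,114); top(d,(520,28),40,80,125,84)
P=cloud(d);F=(P-F0)@np.c_[FX,FY,[0,0,1]]
for a in(-150,-130):
  k=F[(F[...,1]>a-4)&(F[...,1]<a+4)&(abs(F[...,0])<5)&(F[...,2]>20)&(F[...,2]<80)]; print(a,len(k),np.percentile(k[:,2],95).round(1))
"
```

```text
t 10.18 tcp [539.1 -52.9 218. ] w 66.8 F [-0.3  0.4 -0.5] q [-0.12  0.31  1.82 -0.    1.02 -0.34]
tool z [ 2.e-04 -3.e-04 -1.e+00] tool x [-0.22   0.976 -0.   ] yaw y-axis deg 12.71
[524.88296936  10.5302194  380.34735837]
px [320. 102.] circle 520.8 29.1 d 28.4 ellipse [520.8  29.1] [27.4 27.9] z med 114.0
px [320. 105.] circle 521.2 29.6 d 52.3 ellipse [521.   29.7] [51.6 51.7] z med 89.3
-150 55 51.1
-130 56 52.0
```

Call:
play_rows:
  plan: "8.78 5.1 0 0 0 0 0;8.78 5.1 0 0 0 0 0;8.78 5.1 0 0 0 0 0;8.78 5.2 0 2 0 0 0;8.78 5.2 -0.2 3 0 0 0;8.78 0 0 3.6 0 0 0;8.78 0 0 0 0 0 0;8.78 0 0 0 0 0 0"

```text
t: 11.22
ee_pos: [481.8, 196.7, 132.7]
orientation: [1.965, 2.451, 0.001]
ft_force: [0.8, -0.2, 0.5]
width: 88.0
```

```bash
python3 -c "
from hb import *
d=cam('wrist'); cv2.imwrite('pics/w6.png',d['pixels'][...,::-1])
c=top(d,(462,279),40,18,36,28)
show((*c,60),(*c,4))
"
```

```text
px [317. 100.] circle 462.5 279.8 d 38.6 ellipse [462.5 279.8] [38.2 38.3] z med 27.9
t 11.28 tcp [482.1 196.9 133.2] w 87.8 F [ 0.3 -1.1  0.8] q [ 0.36  0.4   1.92 -0.    0.82  0.15]
tool z [ 1.8e-03  6.0e-04 -1.0e+00] tool x [-0.217  0.976  0.   ] yaw y-axis deg 12.55
delta cm tool [ 8.52 -0.13  7.32] dist 11.2
delta cm tool [-0.   -0.01  5.6 ] dist 5.6
```

View pics/w6.png

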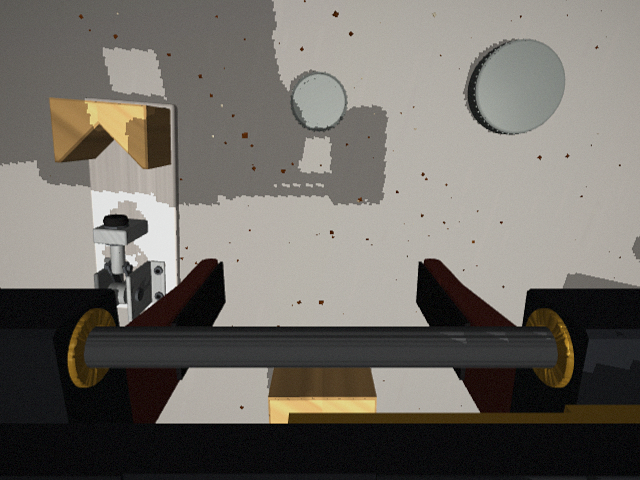

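The wrist view shows the small cap at (317,100), 38.4 mm across, and the wide lid at (520,85), which I leave alone. I'll go over the cap and down.

Call:
play_rows:
  plan: "8.78 4.3 -0.1 0 0 0 0;8.78 4.2 0 0 0 0 0;8.78 0 0 5 0 0 0;8.78 0 0 4 0 0 0;8.78 0 0 2.5 0 0 0;8.78 0 0 0 0 0 0"

```text
t: 12.02
ee_pos: [461.3, 279.4, 16.7]
orientation: [-1.964, -2.451, 0.002]
ft_force: [0.6, 0.4, 0.2]
width: 87.8
```

```bash
python3 -c "
from h import *
show((462.5,279.8,4))"
```

```text
t 12.03 tcp [461.3 279.4  16.7] w 87.8 F [0.6 0.4 0.2] q [ 0.52  0.62  1.92 -0.    0.6   0.3 ]
tool z [-1.2e-03 -7.0e-04 -1.0e+00] tool x [-0.218  0.976 -0.   ] yaw y-axis deg 12.58
delta cm tool [0.01 0.13 1.27] dist 1.3
```

Call:
play_rows:
  plan: "8.78 0 0.1 0.7 0 0 0;8.78 0 0 0.6 0 0 0;2.5 0 0 0 0 0 0;2.5 0 0 0 0 0 0;2.5 0 0 0 0 0 0;2.5 0 0 0 0 0 0;2.5 0 0 0 0 0 0;2.5 0 0 0 0 0 0;2.5 0 0 0 0 0 0;2.5 0 0 0 0 0 0;2.5 0 0 0 0 0 0"

```text
t: 13.4
ee_pos: [462.0, 280.4, 4.0]
orientation: [-1.963, -2.453, 0.0]
ft_force: [-0.1, 0.1, 1.1]
width: 38.0
```

Call:
play_rows:
  plan: "2.5 0 0 -1 0 0 0;2.5 0 0 -4.5 0 0 0;2.5 0 0 -5 0 0 0;2.5 0 0 -5 0 0 0;2.5 -4.5 0 0 0 0 0;2.5 -5.2 0.1 0 0 0 0;2.5 -5.2 0 0 0 0 0;2.5 -5.2 0.1 0 0 0 0;2.5 -4.5 0 0 0 0 0;2.5 -1.1 0 0 0 0 0;2.5 0 0 0 0 0 0;2.5 0 0 0 0 0 0"

```text
t: 14.9
ee_pos: [520.0, 31.2, 159.0]
orientation: [-1.962, -2.453, -0.0]
ft_force: [-0.6, -0.1, -0.1]
width: 38.1
```

```bash
python3 -c "
from h import *
show((520.65,29.8,158),(520.65,29.8,118))
d=cam('side'); cv2.imwrite('pics/s7.png',cv2.resize(d['pixels'][160:340,220:400,::-1],(600,600),interpolation=cv2.INTER_CUBIC))
d=cam('wrist'); cv2.imwrite('pics/w7.png',d['pixels'][...,::-1])
"
```

```text
t 14.9 tcp [520.   31.2 159. ] w 38.1 F [-0.6 -0.1 -0.1] q [ 0.04  0.36  1.91  0.    0.87 -0.19]
tool z [-2.e-04  2.e-04 -1.e+00] tool x [-0.22   0.975  0.   ] yaw y-axis deg 12.71
delta cm tool [-0.15  0.03  0.1 ] dist 0.2
delta cm tool [-0.  0.  4.] dist 4.0
```

View pics/s7.png

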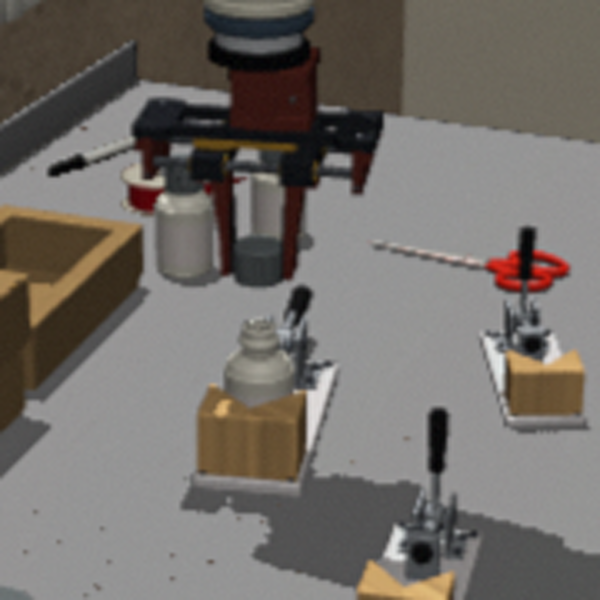

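The side view shows the cap held level right above the neck, with both on column 258. I'll correct by 1.5 mm and lower.

Call:
play_rows:
  plan: "2.5 -0.1 0 1 0 0 0;2.5 0 0 2 0 0 0;2.5 0 0 0.5 0 0 0;2.5 0 0 0 0 0 0"

```text
t: 15.5
ee_pos: [520.2, 29.4, 123.5]
orientation: [-1.962, -2.452, 0.001]
ft_force: [0.2, -0.6, -0.2]
width: 38.2
```

```bash
python3 -c "
from h import *
show((520.65,29.8,122))"
```

```text
t 15.5 tcp [520.2  29.4 123.5] w 38.2 F [ 0.2 -0.6 -0.2] q [ 0.03  0.42  1.93  0.    0.8  -0.19]
tool z [-0.0012 -0.     -1.    ] tool x [-0.219  0.976  0.   ] yaw y-axis deg 12.68
delta cm tool [0.03 0.05 0.15] dist 0.2
```

Call:
play_rows:
  plan: "2.5 0 0.04 0.3 0 0 0;2.5 0 0 0.3 0 0 0;2.5 0 0 0.2 0 0 0;2.5 0 0 0.2 0 0 0;2.5 0 0 0 0 0 0"

```text
t: 16.12
ee_pos: [520.8, 29.2, 113.8]
orientation: [-1.963, -2.453, 0.0]
ft_force: [0.2, 0.3, -0.2]
width: 38.3
```

Call:
play_rows:
  plan: "2.5 0 0 0.2 0 0 0;2.5 0 0 0.2 0 0 0;2.5 0 0 0.1 0 0 0;2.5 0 0 0 0 0 0"

```text
t: 16.62
ee_pos: [520.8, 29.5, 109.1]
orientation: [-1.963, -2.452, -0.0]
ft_force: [-1.1, 1.8, 2.7]
width: 38.1
```

Call:
play_rows:
  plan: "2.5 0 0 0.1 0 0 0;2.5 0 0 0.1 0 0 0;2.5 0 0 0 0 0 0"

```text
t: 17.0
ee_pos: [521.1, 29.5, 107.8]
orientation: [1.963, 2.452, 0.001]
ft_force: [-2.7, 2.7, 10.4]
width: 38.3
```

Call:
play_rows:
  plan: "2.5 0 0 0.1 0 0 0;2.5 0 0 0.1 0 0 0;2.5 0 0 0.1 0 0 0;2.5 0 0 0 0 0 0"

```text
t: 17.5
ee_pos: [520.5, 29.6, 103.8]
orientation: [-1.963, -2.452, 0.0]
ft_force: [-0.9, 3.1, 0.5]
width: 38.4
```

Call:
play_rows:
  plan: "2.5 0 0 0.2 0 0 0;2.5 0 0 0.2 0 0 0;2.5 0 0 0.1 0 0 0;2.5 0 0 0 0 0 0"

```text
t: 18.0
ee_pos: [520.8, 29.1, 98.7]
orientation: [-1.963, -2.453, 0.001]
ft_force: [-0.7, 2.4, -4.0]
width: 38.4
```

Call:
play_rows:
  plan: "2.5 0 0 0.1 0 0 0;2.5 0 0 0.1 0 0 0;2.5 0 0 0.1 0 0 0;2.5 0 0 0 0 0 0"

```text
t: 18.5
ee_pos: [521.1, 29.1, 98.4]
orientation: [1.963, 2.452, 0.0]
ft_force: [-9.3, 1.5, 26.4]
width: 37.9
```

Home: the TCP reads 98.4 (98 expected) and the force jumped to 26 N after the drop. I won't let up. I'll hold, then check the steadiness, the clamp and the bystanders.

Call:
play_rows:
  plan: "2.5 0 0 0 0 0 0;2.5 0 0 0 0 0 0;2.5 0 0 0 0 0 0;2.5 0 0 0 0 0 0;2.5 0 0 0 0 0 0;2.5 0 0 0 0 0 0"

```text
t: 19.25
ee_pos: [521.1, 29.1, 98.4]
orientation: [1.963, 2.452, 0.001]
ft_force: [-9.9, 1.0, 24.8]
width: 38.0
```

```bash
python3 -c "
from h import *
show()
a=cam('side')['pixels'][190:310,240:400,::-1]; t=cam('top'); P=cloud(t)
b=t['pixels'][140:300,160:480,::-1]
cv2.imwrite('pics/f8.png',np.vstack([cv2.resize(a,(400,300),interpolation=cv2.INTER_CUBIC),cv2.resize(b,(400,200),interpolation=cv2.INTER_CUBIC)]))
F=(P-F0)@np.c_[FX,FY,[0,0,1]]
k=F[(abs(F[...,0])<8)&(F[...,1]<-150)&(F[...,1]>-240)&(F[...,2]>25)]; print('grip pts',len(k),k.mean(0).round(1) if len(k) else '')
"
```

```text
t 19.25 tcp [521.1  29.1  98.4] w 38.0 F [-9.9  1.  24.8] q [ 0.03  0.46  1.94 -0.    0.74 -0.19]
tool z [ 8.e-04 -2.e-04 -1.e+00] tool x [-0.219  0.976 -0.   ] yaw y-axis deg 12.66
grip pts 157 [-1.000e-01 -1.879e+02  4.820e+01]
```

View pics/f8.png

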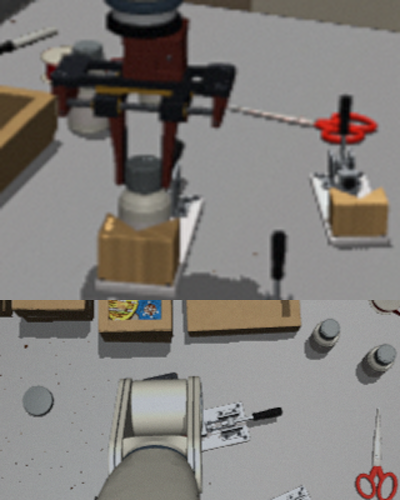

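The cap sits square and low on the neck with the shoulder just beneath it. The handle is level and the lid, bottles and scissors are where they were. The push holds at about 25 N, so I hand in.

```bash
python3 -c "
from h import *
show(); print(close_job())"
```

```text
t 19.35 tcp [521.2  29.1  98.4] w 37.8 F [-10.2   1.   25. ] q [ 0.03  0.46  1.94 -0.    0.74 -0.19]
tool z [ 8.e-04 -2.e-04 -1.e+00] tool x [-0.219  0.976 -0.   ] yaw y-axis deg 12.66
the job is handed in; nothing more can be done
None
```

The bottle is clamped, the snap cap is clicked fully home, and I handed the job in at about 19 s while still pressing the cap down with about 25 N.

- **Clamp:** My first swing, pinching the handle, slipped and stopped about 0.13 rad short. I finished by pushing the grip down with closed fingers until the stop took 27 N. The handle's slope then matched the locked angle of 1.62 rad, and the handle was still level in the last top view.
- **Cap:** The force rose to 10 N on the bead, dropped at the click, then rose to 26 N with the cap at home height (TCP at 98.4 mm, 98 expected). I kept the grip and the push from then on. The last side view shows the cap square on the neck.
- **Other checks:** The push eased from 26.4 to 25 N over the last second or so. A sideways force of about 10 N remained. The jar lid, finished bottles and scissors look unmoved.

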